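# Tip the boxed book set into the reading cradle

## Robot

A 6-joint arm with a two-finger parallel gripper is mounted at the origin on the work surface. World frame = base frame: x ahead of the robot, y to its left, z up, the work surface at z = 0. Lengths are in m, angles in rad, forces in N, time in s.
With the tool pointing down it reaches from about 0.35 to 0.85 m from the base axis. Payload 8.1 kg.
Tool frame: the origin (TCP) lies at the very end of the fingers, on their centre line; the grasp point (between the pads) lies 19 mm behind it; z points along the fingers, y is the line along which they close (so a half turn about z gives the same grasp; the last joint's range is limited). The gripper opens to 93 mm and grips with 3 to 60 N. Pads are 15 mm wide; open, the fingers measure 128 mm over their backs; the gripper's body (75 mm by 188 mm) begins 65 mm behind the grasp point.
Start: joints at [-1.325, 0.13, 1.488, -0, 1.523, -0.085], TCP at [0.195, -0.567, 0.219] pointing down, gripper open.
Joint ranges: [-2.96, 2.96], [-0.89, 2.26], [0.02, 2.5], [-1.34, 4.48], [0, 2.73], [-2.66, 2.66]. Speed limits (rad/s): [2.39, 2.39, 2.79, 3.14, 3.14, 3.14].

## Interface

Orientations are given as a rotation vector (axis times angle).
In Python, from plant import monitor, eyes, ticket gives the robot as it stands.
- The arm moves only by the tool arm_command, never from a script. Its argument "deltas" is a list that holds one entry, the list of rows, each a list of 6 numbers: the shift along the world's x, y, z in cm, then the turn, a rotation vector about the world's x, y, z in degrees. In form: [[[tx, ty, tz, rx, ry, rz], ...]]. A call has 1 to 12 rows; each row shifts and turns the commanded pose from where the row before left it; what a row does not reach is not made up. A row lasts 1/12 s, in which the tool goes at most 41.7 mm and 7.16 degrees, less where a joint would pass 70% of its speed; a pose out of reach is approached as far as the arm can. A call is refused whole if a number of a shift passes 4.17 or a number of a turn 7.16, either way. A call with a gripper value outside its range is refused whole. "gripper" is the opening, from -1 (shut) to 1 (fully open), set as the call begins (left out, the last holds). The fingers move at their own pace and stop on an object; "squeeze" is the grip in N (left out, the last holds). Time passes only in rows, so rows that do not move let the fingers close. It gives the time, the measured TCP pose, the force, the opening and the grip force at its end, in the units of the state.
- monitor.read_state(): the state, without advancing time (a new reading comes with each control period).
- eyes.read_camera(name): name is "scene" or "top"; returns the picture (400x640x3 uint8, blue, green, red); there is no depth.
- eyes.camera_model(name): a dict with "fx", "fy", "cx", "cy" (pixels), "rvec" (rotation vector, rad) and "tvec" (3), from world to camera coordinates, as OpenCV has them. Camera axes: x right, y down, z forward; pixel columns grow to the right and rows downward; lengths in m; the calibration is good to about 2 mm. A picture is of the moment at which its call begins. camera_model takes no time and is no camera call.
- ticket.close_job(): hands the job in; it is judged then, once.
The state is a dict: "t": time; "q": joint angles; "dq": joint speeds; "joint_torque": joint torques, N m; "tool_pos": TCP position; "orientation": TCP orientation; "force": force on the tool from outside, world axes, zero at the start; "wrist_torque": the same for the moment, N m; "opening": finger opening in m; "gripper_force": force on a finger pad.
Only numpy, scipy, OpenCV 4.12 (cv2) and the standard library are available. Lean on these libraries where they do the work, as an engineer would, in place of code of your own. Each camera call takes 0.05 s, during which the arm holds its last target. There are 200 camera calls.

## Task

Lay the navy boxed set of books in the wooden reading cradle with its spines facing up: push it low across the desk until its foot is pressed squarely against the cradle's front edge and still stands upright, tip it over that edge by pushing high on the spines, then push it square and fully home against the cradle's back rail, and let go. Press it firmly (about 14 N, for half a second) against the front edge and again against the rail, but the books mark easily, so never push on them with more than 22 N, and leave everything else on the desk where it is.

Things in the scene. Friction and masses are not known exactly. Their poses are not given: they have to be found in the camera images.
- slipcase: navy slipcase of five coloured books: one box 90 (x) x 110 (y) x 150 (z), 0.6-0.9 kg. Origin: centre of its underside as it stands; z up; -x = spines (face away from the cradle), +x = plain back. Starts upright on the desk 15-60 before the cradle's front edge, up to 0.12 rad askew. Slides if pushed; with its foot at the stop it tips if pushed high (over 100), falling by itself past ~35 deg
- cradle: cradle fixed to the desk: brown board 210 (x) x 180 (y) x 10 thick, brass front edge, and a back rail at its far end. Origin: on the desk, middle of the front edge; x from front edge to rail (roughly world -y), z up. Front edge (x = 0, 10 high) = stop for the foot; rail face x = 190. Set home: its origin at x = 40, z = 55, its z along the cradle's x. Sliding friction 1.5-4.5 N
- rail: the cradle's fixed back rail, 20 (x) x 180 (y), 50 high on the board; origin at the middle of its near face, at board level (10 above the desk); axes as the cradle's
- grey_set: a second boxed set: grey slipcase 100 x 85 x 140 (x, y, z), not to be touched; origin at the centre of its underside
- tissue_box: pale wooden tissue box, 125 x 125 x 120 high; origin at the centre of its underside
- red_book: single red book lying flat, 140 x 105 x 30 thick; origin at the centre of its underside
- mug: white mug, 80 across, 92 high; origin at the centre of its underside
- paperweight: turned brass paperweight, 68 across, 58 high; origin at the centre of its underside
- pen_cup: empty wooden pen cup, 72 across, 100 high; origin at the centre of its underside

How it is judged:
By the outcome, as a careful person would: the job done as asked, in the order asked, and still so for the second after the job is handed in, with the robot touching nothing.
It also fails if it takes over 72 s, if anything falls off the work surface, if the arm or the gripper's body presses on something with over 40 N, if the wrist force passes 120 N, or if a joint passes its speed limit or range.

## Working session

There is one attempt and no reset: what is moved stays moved. The work goes in short steps, Python scripts to look and compute and a tool call to move; the robot and the scene stay as the last step left them, time stands still between calls to the robot, and variables do not carry over. Pictures are saved under pics/ and viewed, at most 10 in all, crops included, and the job is handed in when it is done.

Besides the shell and the picture viewer there is one more tool, called after "Emit:" by a JSON object that holds its "api" and its "payload". arm_command: Moves the arm, as the interface text tells. Its arguments: {"type":"object","properties":{"deltas":{"type":"array"},"gripper":{"type":"number"},"squeeze":{"type":"number"}},"required":["deltas"]}

```bash
ls; mkdir -p pics; python3 - <<'E'
from plant import monitor, eyes
import cv2
for n in("scene","top"):
    cv2.imwrite(f"pics/{n}0.png",eyes.read_camera(n)); m=eyes.camera_model(n); print(n,m)
s=monitor.read_state();print(s)
E
```

```text
pics
scene {'fx': 412.60544707297396, 'fy': 412.60544707297396, 'cx': 320.2127803871129, 'cy': 195.1574905164795, 'rvec': array([ 2.42775674,  0.38687146, -0.1372804 ]), 'tvec': array([-0.58499046, -0.08830089,  1.25566673])}
top {'fx': 491.06627016931293, 'fy': 491.06627016931293, 'cx': 315.5302906287085, 'cy': 198.020299455782, 'rvec': array([ 2.1105692 , -2.11558533,  0.20826862]), 'tvec': array([0.02808519, 0.60721624, 1.48673908])}
{'t': 0.1, 'q': array([-1.32541526e+00,  1.31100090e-01,  1.48915106e+00, -2.56494696e-05,
        1.52295140e+00, -8.53551523e-02]), 'dq': array([ 0.00140406, -0.00222719, -0.00077251, -0.00011323,  0.00080399,
        0.00102805]), 'joint_torque': array([ 6.07994389e-04, -5.61344433e+01, -4.93094265e+01,  7.70585239e-02,
        2.92923313e-02, -8.30971908e-05]), 'tool_pos': array([ 0.19476174, -0.56699278,  0.2176943 ]), 'orientation': array([-3.09715334e+00, -5.16892728e-01,  2.42111923e-04]), 'force': array([-0.00620417, -0.70722861,  0.13195814]), 'wrist_torque': array([-3.94103483e-02, -7.12124001e-05,  4.13731380e-02]), 'gripper_force': 0.0, 'opening': 0.09295683818156683}
```

View pics/scene0.png

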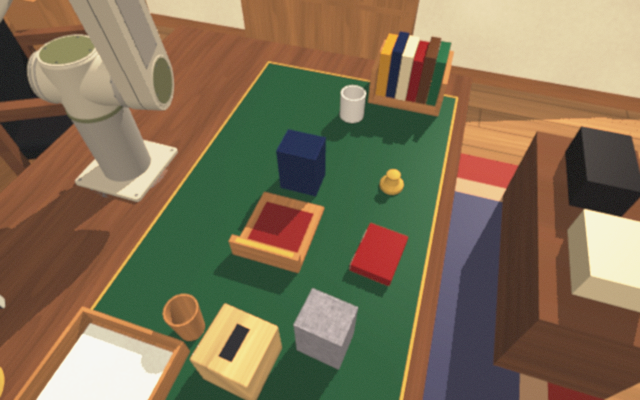

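View pics/top0.png

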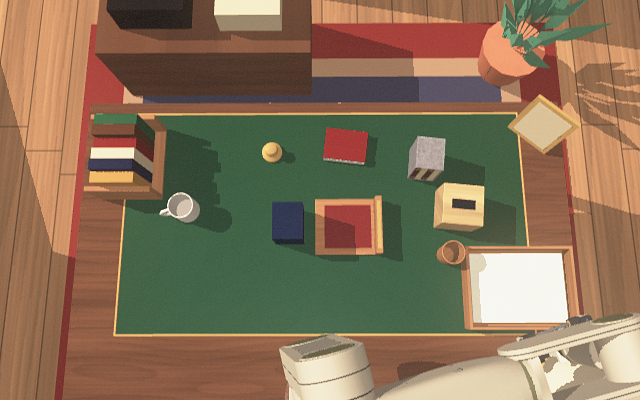

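The scene shows the navy set at about (302,162) in front of the cradle (278,232); in the top view the set is at (288,222) and the cradle at (347,227). The desk runs to the right along world -y.

```bash
cat > h.py <<'E'
import numpy as np, cv2
from plant import eyes, monitor
def ray(n,px,z):
    m=eyes.camera_model(n); R=cv2.Rodrigues(m["rvec"])[0]; c=-R.T@m["tvec"]
    px=np.atleast_2d(px).astype(float)
    d=np.c_[(px[:,0]-m["cx"])/m["fx"],(px[:,1]-m["cy"])/m["fy"],np.ones(len(px))]@R
    return c+d*((z-c[2])/d[:,2])[:,None]
def proj(n,P):
    m=eyes.camera_model(n);K=np.array([[m["fx"],0,m["cx"]],[0,m["fy"],m["cy"]],[0,0,1.]])
    return cv2.projectPoints(np.atleast_2d(P).astype(float),m["rvec"],m["tvec"],K,None)[0][:,0]
E
python3 - <<'E'
from h import *
for n,(x0,y0,w,h) in dict(top=(255,185,140,80),scene=(220,120,120,160)).items():
    im=cv2.imread(f"pics/{n}0.png")[y0:y0+h,x0:x0+w]
    k=5 if n=="top" else 3.7
    cv2.imwrite(f"pics/{n}0c.png",cv2.resize(im,None,fx=k,fy=k,interpolation=cv2.INTER_CUBIC))
im=cv2.imread("pics/top0.png").astype(int)
b,g,r=im[...,0],im[...,1],im[...,2]
m=((b>r+15)&(b>g+10)).astype(np.uint8); m[:180]=0;m[260:]=0;m[:,:250]=0;m[:,330:]=0
c=max(cv2.findContours(m,0,1)[0],key=cv2.contourArea)
print("navy",cv2.minAreaRect(c),cv2.boundingRect(c), m.sum())
m=((r>80)&(r>2*g)&(r>2*b)).astype(np.uint8); m[:190]=0;m[265:]=0;m[:,:310]=0;m[:,390:]=0
c=max(cv2.findContours(m,0,1)[0],key=cv2.contourArea)
q=cv2.boxPoints(cv2.minAreaRect(c));print("felt",q,ray("top",q,.01)[:,:2])
m=((r>g*1.15)&(g>b)).astype(np.uint8); m[:190]=0;m[265:]=0;m[:,:306]=0;m[:,390:]=0
c=max(cv2.findContours(m,0,1)[0],key=cv2.contourArea)
q=cv2.boxPoints(cv2.minAreaRect(c));print("cradle",q,ray("top",q,.01)[:,:2])
E
```

```text
navy ((287.0, 220.5), (37.0, 30.0), 90.0) (272, 202, 31, 38) 1159
felt [[324.99997 247.     ]
 [324.99997 205.     ]
 [370.99997 205.     ]
 [370.99997 247.     ]] [[ 0.45802185 -0.00305892]
 [ 0.59455641 -0.00383694]
 [ 0.59413176 -0.15324592]
 [ 0.45767218 -0.14991105]]
cradle [[314.99997 254.     ]
 [314.99997 195.     ]
 [381.99997 195.     ]
 [381.99997 254.     ]] [[ 0.43579286  0.02892093]
 [ 0.6278652   0.02860936]
 [ 0.62721961 -0.18991157]
 [ 0.43530108 -0.1843618 ]]
```

View pics/top0c.png

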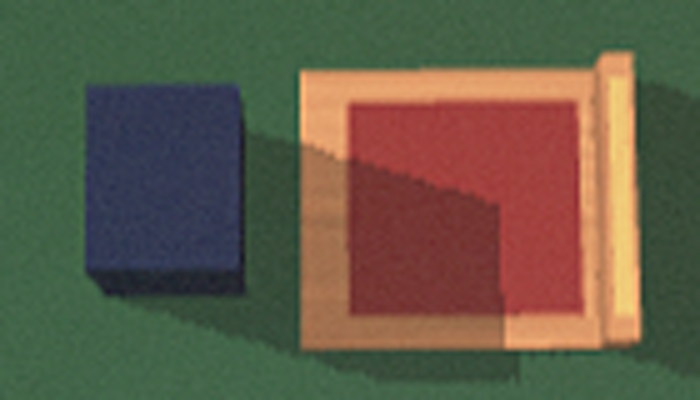

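View pics/scene0c.png

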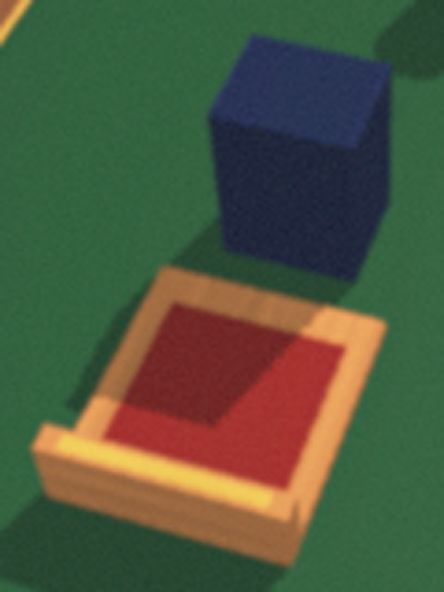

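The crops show the slipcase's top face with corners at about crop (86,85), (238,85), (240,270), (86,270), and the cradle's front edge at crop x≈300, y 70–350. Next I fit these edges with subpixel lines.

```bash
cat >> h.py <<'E'
def edge(im,p0,p1,hw=4,n=40,trim=.12,sgn=0):
    "sub-pixel straight edge near segment p0-p1: strongest gradient across it, robust line; returns two points"
    p0,p1=map(np.array,(p0,p1)); p0=p0.astype(float);p1=p1.astype(float)
    t=(p1-p0)/np.linalg.norm(p1-p0); nn=np.array([-t[1],t[0]])
    s=np.linspace(trim,1-trim,n); o=np.arange(-hw,hw+.01,.25)
    P=p0+s[:,None]*(p1-p0); Q=P[:,None]+o[None,:,None]*nn
    v=cv2.remap(cv2.GaussianBlur(im,(0,0),.7).astype(np.float32),Q[...,0].astype(np.float32),Q[...,1].astype(np.float32),1)
    gd=np.linalg.norm(np.gradient(v,axis=1),axis=2)
    k=gd.argmax(1); w=np.where(abs(np.arange(len(o))[None]-k[:,None])<=5,gd,0)
    off=(w*o).sum(1)/w.sum(1)
    pts=(P+off[:,None]*nn).astype(np.float32)
    vx,vy,x,y=cv2.fitLine(pts,cv2.DIST_HUBER,0,.01,.01).ravel(); d=np.array([vx,vy]);c=np.array([x,y])
    return np.array([c+d*((p0-c)@d),c+d*((p1-c)@d)])
def cross(a,b):
    A=np.array([a[1]-a[0],-(b[1]-b[0])]).T
    return a[0]+np.linalg.solve(A,b[0]-a[0])[0]*(a[1]-a[0])
def quad(im,c,hw=3):
    e=[edge(im,c[i],c[(i+1)%4],hw) for i in range(4)]
    return np.array([cross(e[i-1],e[i]) for i in range(4)])
E
python3 - <<'E'
from h import *
T=cv2.imread("pics/top0.png");S=cv2.imread("pics/scene0.png")
ct=lambda a:np.array(a)/5+np.array([255,185])-.4
cs=lambda a:np.array(a)/3.7+np.array([220,120])-.36
def show(nm,P,px=None):
    P=P[:,:2];d=np.roll(P,-1,0)-P
    print(nm,P.round(4).tolist(),"len",np.linalg.norm(d,axis=1).round(4),"ang",np.degrees(np.arctan2(d[:,1],d[:,0])).round(2),"c",P.mean(0).round(4))
q=quad(T,ct([(86,85),(238,85),(240,270),(86,270)]));show("sl top",ray("top",q,.15))
q=quad(S,cs([(255,36),(390,66),(353,148),(210,117)]));show("sl scene",ray("scene",q,.15))
# scene foot +x edge, at z=0
e=edge(S,cs((223,248)),cs((353,281)),3);show("foot+x",ray("scene",e,0))
q=quad(T,ct([(300,70),(597,66),(603,347),(300,350)]),2.5);show("cr top",ray("top",q,.01))
e=edge(T,*ct([(300,70),(300,350)]),2.5);show("front",ray("top",e,.01))
e=edge(S,cs((165,267)),cs((385,322)),3);show("front scene",ray("scene",e,.01))
e=edge(T,*ct([(634,55),(640,343)]),2.5);show("rail back",ray("top",e,.06))
e=edge(T,*ct([(300,350),(590,348)]),2.5);show("side",ray("top",e,.01))
e=edge(T,*ct([(300,70),(590,67)]),2.5);show("side2",ray("top",e,.01))
e=edge(S,cs((385,322)),cs((297,500)),2.5);show("side sc",ray("scene",e,.01))
E
```

```text
sl top [[0.5791, 0.1567], [0.5795, 0.0634], [0.4686, 0.0626], [0.4689, 0.1553]] len [0.0933 0.1109 0.0928 0.1103] ang [ -89.77 -179.57   89.83    0.71] c [0.524  0.1095]
sl scene [[0.4706, 0.1541], [0.5863, 0.1549], [0.579, 0.0642], [0.4704, 0.0639]] len [0.1158 0.0909 0.1086 0.0903] ang [   0.36  -94.61 -179.81   89.88] c [0.5266 0.1093]
foot+x [[0.4701, 0.0652], [0.5779, 0.0666]] len [0.1078 0.1078] ang [   0.72 -179.28] c [0.524  0.0659]
cr top [[0.6158, 0.0301], [0.6164, -0.1694], [0.4341, -0.1676], [0.4344, 0.0302]] len [0.1995 0.1822 0.1979 0.1814] ang [-8.9820e+01  1.7944e+02  8.9930e+01 -4.0000e-02] c [ 0.5252 -0.0692]
front [[0.6159, 0.0298], [0.4339, 0.0297]] len [0.182 0.182] ang [-1.7998e+02  2.0000e-02] c [0.5249 0.0298]
front scene [[0.4378, 0.0292], [0.6158, 0.0311]] len [0.178 0.178] ang [   0.61 -179.39] c [0.5268 0.0302]
rail back [[0.6147, -0.1801], [0.4334, -0.1804]] len [0.1814 0.1814] ang [-1.7989e+02  1.1000e-01] c [ 0.5241 -0.1803]
side [[0.4347, 0.0302], [0.4347, -0.1544]] len [0.1846 0.1846] ang [-90.01  89.99] c [ 0.4347 -0.0621]
side2 [[0.6158, 0.0299], [0.6163, -0.159]] len [0.1889 0.1889] ang [-89.83  90.17] c [ 0.616  -0.0645]
side sc [[0.6205, 0.0283], [0.6117, -0.1376]] len [0.1661 0.1661] ang [-93.04  86.96] c [ 0.6161 -0.0547]
```

Emit:
{"api": "arm_command", "payload": {"deltas": [[[1.5,3,0.8,0,0,5.92],[1.5,3,0.8,0,0,5.92],[1.5,3,0.8,0,0,5.92],[1.5,3,0.8,0,0,5.92],[1.5,3,0.8,0,0,5.92],[1.5,3,0.8,0,0,5.92],[1.5,3,0.8,0,0,5.92],[1.5,3,0.8,0,0,5.92],[1.5,3,0.8,0,0,5.92],[1.5,3,0.8,0,0,5.92],[1.5,3,0.8,0,0,5.92],[1.5,3,0.8,0,0,5.92]]], "gripper": 0.075}}

```text
t: 1.1
tool_pos: [0.3751, -0.2058, 0.3148]
orientation: [-2.216, -2.226, 0.0]
force: [0.6, -1.0, 0.2]
opening: 0.0499
gripper_force: 0.0
```

```bash
python3 - <<'E'
from h import *
print(ray("top",[[183,202],[181,218]],.09), ray("top",[[181,222]],.0))
E
```

```text
[[0.59008645 0.43642742 0.09      ]
 [0.54000424 0.43996323 0.09      ]] [[0.54150532 0.46470908 0.        ]]
```

Emit:
{"api": "arm_command", "payload": {"deltas": [[[1.25,3.6,0,-2.92,0,0],[1.25,3.6,0,-2.92,0,0],[1.25,3.6,0,-2.92,0,0],[1.25,3.6,0,-2.92,0,0],[1.25,3.6,0,-2.92,0,0],[1.25,3.6,0,-2.92,0,0],[1.25,3.6,0,-2.92,0,0],[1.25,3.6,0,-2.92,0,0],[1.25,3.6,0,-2.92,0,0],[1.25,3.6,0,-2.92,0,0],[1.25,3.6,0,-2.92,0,0],[1.25,3.6,0,-2.92,0,0]]]}}

```text
t: 2.1
tool_pos: [0.5249, 0.2267, 0.3142]
orientation: [1.87, 1.871, -0.592]
force: [0.3, -0.3, 1.5]
opening: 0.0501
gripper_force: 0.0
```

```bash
cat > st.py <<'E'
from h import *
from scipy.spatial.transform import Rotation as Ro
s=monitor.read_state();R=Ro.from_rotvec(s["orientation"]).as_matrix()
print(s["t"],s["tool_pos"].round(4),"y",R[:,1].round(4),"z",R[:,2].round(4),"F",s["force"].round(2),"q",s["q"].round(2))
E
python3 st.py
```

```text
2.1 [0.5249 0.2267 0.3142] y [1.e+00 7.e-04 5.e-04] z [ 8.000e-04 -5.763e-01 -8.172e-01] F [ 0.34 -0.3   1.48] q [ 0.63  0.36  1.17 -0.53  1.95  0.52]
```

Emit:
{"api": "arm_command", "payload": {"deltas": [[[0,-0.2,-3.3,0,0,0],[0,-0.2,-3.3,0,0,0],[0,-0.2,-3.3,0,0,0],[0,-0.2,-3.3,0,0,0],[0,-0.2,-3.3,0,0,0],[0,-0.2,-3.3,0,0,0],[0,-0.2,-3.3,0,0,0],[0,-0.2,-3.3,0,0,0],[0,-0.2,-3.3,0,0,0],[0,0,0,0,0,0],[0,0,0,0,0,0]]]}}

```text
t: 3.02
tool_pos: [0.523, 0.2051, 0.0158]
orientation: [1.87, 1.873, -0.599]
force: [-0.3, 0.2, 0.1]
opening: 0.0499
gripper_force: 0.0
```

```bash
python3 st.py;  python3 - <<'E'
from h import *
cv2.imwrite("pics/scene1.png",eyes.read_camera("scene"))
E
```

```text
3.0167 [0.523  0.2051 0.0158] y [ 1.0e+00 -3.0e-04 -4.9e-03] z [-0.0042 -0.5769 -0.8168] F [-0.26  0.24  0.11] q [ 0.6   0.59  1.45 -0.49  1.5   0.74]
```

View pics/scene1.png

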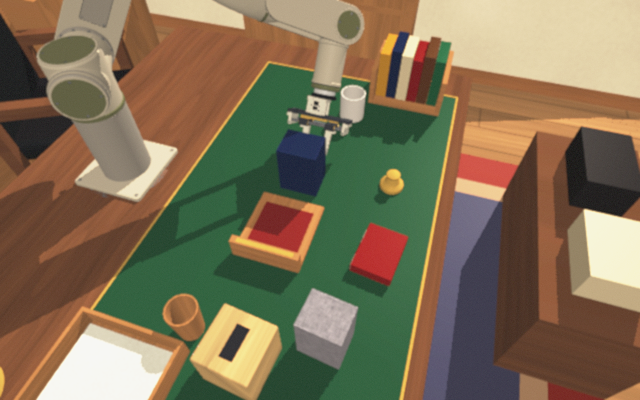

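The gripper is low behind the set, about (315,130), and clear of the mug at (352,103).

Emit:
{"api": "arm_command", "payload": {"deltas": [[[0.1,-0.5,0,0,0,0],[0,-0.5,0,0,0,0],[0,-0.5,0,0,0,0],[0,-0.5,0,0,0,0],[0,-0.5,0,0,0,0],[0,-0.5,0,0,0,0],[0,-0.4,0,0,0,0],[0,-0.3,0,0,0,0],[0,-0.3,0,0,0,0],[0,-0.2,0,0,0,0],[0,-0.2,0,0,0,0],[0,-0.2,0,0,0,0]]]}}

```text
t: 4.07
tool_pos: [0.526, 0.1608, 0.0176]
orientation: [1.872, 1.872, -0.59]
force: [0.4, 1.9, 0.4]
opening: 0.0503
gripper_force: 1.1
```

Emit:
{"api": "arm_command", "payload": {"deltas": [[[0,-0.2,0,0,0,0],[0,-0.2,0,0,0,0],[0,-0.2,0,0,0,0],[0,-0.2,0,0,0,0],[0,-0.2,0,0,0,0],[0,-0.2,0,0,0,0],[0,-0.2,0,0,0,0],[0,-0.2,0,0,0,0]]]}}

```text
t: 4.73
tool_pos: [0.5259, 0.1443, 0.0176]
orientation: [1.872, 1.872, -0.591]
force: [-0.1, 1.6, -0.3]
opening: 0.05
gripper_force: 1.0
```

Emit:
{"api": "arm_command", "payload": {"deltas": [[[0,-0.2,0,0,0,0],[0,-0.2,0,0,0,0],[0,-0.2,0,0,0,0],[0,-0.2,0,0,0,0],[0,-0.2,0,0,0,0],[0,-0.1,0,0,0,0],[0,-0.1,0,0,0,0],[0,-0.1,0,0,0,0]]]}}

```text
t: 5.4
tool_pos: [0.5259, 0.1315, 0.0176]
orientation: [1.872, 1.872, -0.591]
force: [1.6, 1.9, 0.3]
opening: 0.05
gripper_force: 1.0
```

Emit:
{"api": "arm_command", "payload": {"deltas": [[[0,-0.05,0,0,0,0],[0,-0.05,0,0,0,0]]]}}

```text
t: 5.57
tool_pos: [0.5259, 0.1305, 0.0176]
orientation: [1.872, 1.872, -0.591]
force: [-0.4, 1.6, -0.8]
opening: 0.05
gripper_force: 1.0
```

Emit:
{"api": "arm_command", "payload": {"deltas": [[[0,-0.05,0,0,0,0],[0,-0.05,0,0,0,0]]]}}

```text
t: 5.73
tool_pos: [0.5259, 0.1295, 0.0176]
orientation: [1.872, 1.872, -0.591]
force: [1.0, 1.5, -0.2]
opening: 0.0503
gripper_force: 1.0
```

Emit:
{"api": "arm_command", "payload": {"deltas": [[[0,-0.05,0,0,0,0],[0,-0.05,0,0,0,0]]]}}

```text
t: 5.9
tool_pos: [0.5259, 0.1285, 0.0176]
orientation: [1.872, 1.872, -0.591]
force: [0.1, 3.0, 0.1]
opening: 0.0501
gripper_force: 1.0
```

Emit:
{"api": "arm_command", "payload": {"deltas": [[[0,-0.04,0,0,0,0],[0,0,0,0,0,0]]]}}

```text
t: 6.07
tool_pos: [0.5259, 0.128, 0.0176]
orientation: [1.872, 1.872, -0.591]
force: [-0.8, 1.5, 0.1]
opening: 0.0502
gripper_force: 0.8
```

Emit:
{"api": "arm_command", "payload": {"deltas": [[[0,-0.04,0,0,0,0],[0,0,0,0,0,0]]]}}

```text
t: 6.23
tool_pos: [0.5259, 0.1277, 0.0176]
orientation: [1.872, 1.872, -0.591]
force: [-0.1, 1.7, -0.8]
opening: 0.0499
gripper_force: 0.9
```

Emit:
{"api": "arm_command", "payload": {"deltas": [[[0,-0.05,0,0,0,0],[0,0,0,0,0,0]]]}}

```text
t: 6.4
tool_pos: [0.5259, 0.1272, 0.0177]
orientation: [1.872, 1.872, -0.591]
force: [0.5, 1.1, -0.8]
opening: 0.05
gripper_force: 0.9
```

Emit:
{"api": "arm_command", "payload": {"deltas": [[[0,-0.05,0,0,0,0],[0,0,0,0,0,0]]]}}

```text
t: 6.57
tool_pos: [0.5259, 0.1267, 0.0176]
orientation: [1.872, 1.872, -0.591]
force: [0.4, 1.8, -0.6]
opening: 0.0499
gripper_force: 0.9
```

Emit:
{"api": "arm_command", "payload": {"deltas": [[[0,-0.05,0,0,0,0],[0,0,0,0,0,0]]]}}

```text
t: 6.73
tool_pos: [0.5259, 0.1264, 0.0176]
orientation: [1.872, 1.872, -0.591]
force: [0.1, 3.0, -1.4]
opening: 0.0502
gripper_force: 1.5
```

Emit:
{"api": "arm_command", "payload": {"deltas": [[[0,-0.05,0,0,0,0],[0,0,0,0,0,0]]]}}

```text
t: 6.9
tool_pos: [0.5259, 0.1261, 0.0176]
orientation: [1.873, 1.872, -0.59]
force: [-1.2, 4.3, -0.6]
opening: 0.0496
gripper_force: 2.4
```

Emit:
{"api": "arm_command", "payload": {"deltas": [[[0,-0.05,0,0,0,0],[0,0,0,0,0,0]]]}}

```text
t: 7.07
tool_pos: [0.5258, 0.126, 0.0176]
orientation: [1.873, 1.873, -0.59]
force: [-0.7, 7.3, 0.0]
opening: 0.0499
gripper_force: 3.3
```

Emit:
{"api": "arm_command", "payload": {"deltas": [[[0,-0.06,0,0,0,0],[0,0,0,0,0,0]]]}}

```text
t: 7.23
tool_pos: [0.5259, 0.1259, 0.0176]
orientation: [1.873, 1.873, -0.589]
force: [-1.7, 8.2, 0.8]
opening: 0.0499
gripper_force: 4.4
```

Emit:
{"api": "arm_command", "payload": {"deltas": [[[0,-0.05,0,0,0,0],[0,0,0,0,0,0]]]}}

```text
t: 7.4
tool_pos: [0.5259, 0.1258, 0.0176]
orientation: [1.873, 1.874, -0.588]
force: [-2.3, 10.0, 1.2]
opening: 0.0499
gripper_force: 5.3
```

Emit:
{"api": "arm_command", "payload": {"deltas": [[[0,-0.1,0,0,0,0],[0,0,0,0,0,0]]]}}

```text
t: 7.57
tool_pos: [0.5259, 0.1256, 0.0176]
orientation: [1.874, 1.875, -0.587]
force: [-2.1, 14.9, 1.2]
opening: 0.0498
gripper_force: 7.3
```

Emit:
{"api": "arm_command", "payload": {"deltas": [[[0,-0.08,0,0,0,0],[0,0,0,0,0,0]]]}}

```text
t: 7.73
tool_pos: [0.5259, 0.1255, 0.0176]
orientation: [1.874, 1.876, -0.585]
force: [-4.0, 18.5, 1.5]
opening: 0.0498
gripper_force: 8.8
```

Emit:
{"api": "arm_command", "payload": {"deltas": [[[0,0.04,0,0,0,0],[0,0,0,0,0,0],[0,0,0,0,0,0],[0,0,0,0,0,0],[0,0,0,0,0,0],[0,0,0,0,0,0],[0,0,0,0,0,0],[0,0,0,0,0,0],[0,0,0,0,0,0]]]}}

```text
t: 8.48
tool_pos: [0.5259, 0.1256, 0.0176]
orientation: [1.874, 1.875, -0.586]
force: [-3.3, 16.3, 1.3]
opening: 0.05
gripper_force: 7.9
```

```bash
python3 st.py;  python3 - <<'E'
from h import *
im=[eyes.read_camera(n) for n in("scene","top")]
cv2.imwrite("pics/scene2.png",im[0]);cv2.imwrite("pics/top2.png",im[1])
a=cv2.resize(im[0][110:260,210:360],None,fx=2.6,fy=2.6,interpolation=2);b=cv2.resize(im[1][180:260,250:390],(400,390*400//700),interpolation=2)
b=cv2.copyMakeBorder(b,0,390-b.shape[0],0,0,0);cv2.imwrite("pics/c2.png",np.hstack([a,b]))
E
```

```text
8.4833 [0.5259 0.1256 0.0176] y [1.e+00 1.e-03 8.e-04] z [ 0.0013 -0.5704 -0.8213] F [-3.33 16.34  1.35] q [ 0.49  0.47  1.6  -0.53  1.41  0.67]
```

View pics/c2.png

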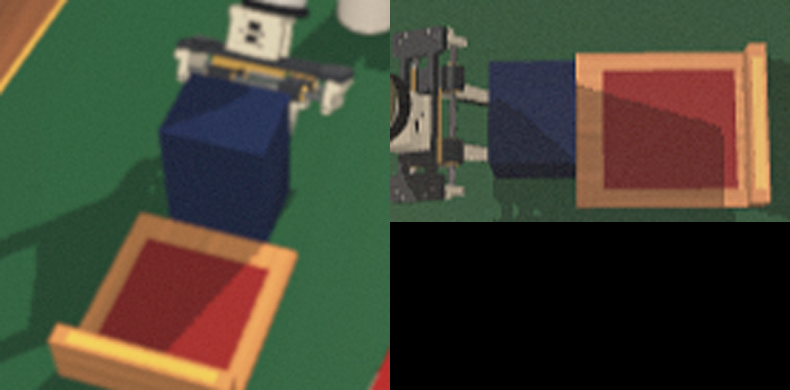

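Both views show the foot flush with the cradle's front edge and the set upright and square. I'll back off, rise, and tip it.

Emit:
{"api": "arm_command", "payload": {"deltas": [[[0,0.2,0,0,0,0],[0,0.8,0,0,0,0],[0,1.5,0,0,0,0],[0,1,0,0,0,0],[0,0,2.8,0,0,0],[0,0,2.8,0,0,0],[0,0,2.8,0,0,0],[0,0,2.8,0,0,0],[0,-1.2,0,0,0,0],[0,-1,0,0,0,0],[0,-0.6,0,0,0,0],[0,-0.3,0,0,0,0]]]}}

```text
t: 9.58
tool_pos: [0.525, 0.1254, 0.1282]
orientation: [1.872, 1.872, -0.594]
force: [-0.3, 4.6, 2.5]
opening: 0.0503
gripper_force: 2.3
```

```bash
python3 st.py
```

```text
9.5833 [0.525  0.1254 0.1282] y [ 1.0e+00 -9.0e-04 -2.1e-03] z [-0.0023 -0.5749 -0.8182] F [-0.33  4.61  2.52] q [ 0.5   0.33  1.56 -0.53  1.58  0.58]
```

Emit:
{"api": "arm_command", "payload": {"deltas": [[[0,-0.2,0.1,0,0,0],[0,-0.25,0.15,0,0,0],[0,-0.3,0.17,0,0,0],[0,-0.3,0.17,0,0,0],[0,-0.3,0.17,0,0,0],[0,-0.3,0.17,0,0,0],[0,-0.3,0.17,0,0,0],[0,-0.3,0.16,0,0,0]]]}}

```text
t: 10.25
tool_pos: [0.526, 0.1039, 0.1425]
orientation: [1.872, 1.872, -0.591]
force: [-0.8, 1.8, -0.1]
opening: 0.0502
gripper_force: 0.8
```

Emit:
{"api": "arm_command", "payload": {"deltas": [[[0,-0.3,0.12,0,0,0],[0,-0.3,0.12,0,0,0],[0,-0.3,0.12,0,0,0],[0,-0.3,0.12,0,0,0],[0,-0.3,0.1,0,0,0],[0,-0.3,0.1,0,0,0],[0,-0.3,0.1,0,0,0],[0,-0.3,0.1,0,0,0]]]}}

```text
t: 10.92
tool_pos: [0.526, 0.0799, 0.1512]
orientation: [1.872, 1.872, -0.591]
force: [1.5, 2.0, 2.3]
opening: 0.05
gripper_force: 0.9
```

Emit:
{"api": "arm_command", "payload": {"deltas": [[[0,-0.3,0.08,0,0,0],[0,-0.3,0.07,0,0,0],[0,-0.3,0.06,0,0,0],[0,-0.3,0.06,0,0,0],[0,-0.3,0.05,0,0,0],[0,-0.3,0.05,0,0,0],[0,-0.3,0.05,0,0,0],[0,-0.3,0.03,0,0,0]]]}}

```text
t: 11.58
tool_pos: [0.5258, 0.0559, 0.1555]
orientation: [1.872, 1.872, -0.591]
force: [-0.6, 0.7, 0.4]
opening: 0.05
gripper_force: 0.3
```

Emit:
{"api": "arm_command", "payload": {"deltas": [[[0,-0.3,0.02,0,0,0],[0,-0.3,0.02,0,0,0],[0,-0.3,0,0,0,0],[0,-0.3,0,0,0,0],[0,-0.3,0,0,0,0],[0,-0.3,0,0,0,0]]]}}

```text
t: 12.08
tool_pos: [0.5258, 0.0379, 0.1558]
orientation: [1.872, 1.872, -0.591]
force: [-0.0, 0.2, -0.8]
opening: 0.0502
gripper_force: 0.0
```

Contact is lost, so it is falling on its own. I'll wait, then look.

Emit:
{"api": "arm_command", "payload": {"deltas": [[[0,0,0,0,0,0],[0,0,0,0,0,0],[0,0,0,0,0,0],[0,0,0,0,0,0],[0,0,0,0,0,0],[0,0,0,0,0,0]]]}}

```text
t: 12.58
tool_pos: [0.5259, 0.0384, 0.1559]
orientation: [1.872, 1.872, -0.591]
force: [0.0, -0.2, -1.1]
opening: 0.0499
gripper_force: 0.0
```

```bash
python3 st.py;  python3 - <<'E'
from h import *
im=[eyes.read_camera(n) for n in("scene","top")]
cv2.imwrite("pics/scene3.png",im[0]);cv2.imwrite("pics/top3.png",im[1])
a=cv2.resize(im[0][110:280,200:350],None,fx=2.6,fy=2.6,interpolation=2);b=cv2.resize(im[1][180:260,250:390],(400,390*400//700),interpolation=2)
b=cv2.copyMakeBorder(b,0,a.shape[0]-b.shape[0],0,0,0);cv2.imwrite("pics/c3.png",np.hstack([a,b]))
E
```

```text
12.5833 [0.5259 0.0384 0.1559] y [1.e+00 1.e-04 0.e+00] z [ 1.000e-04 -5.742e-01 -8.187e-01] F [ 0.01 -0.16 -1.14] q [ 0.36  0.19  1.67 -0.57  1.53  0.46]
```

View pics/c3.png

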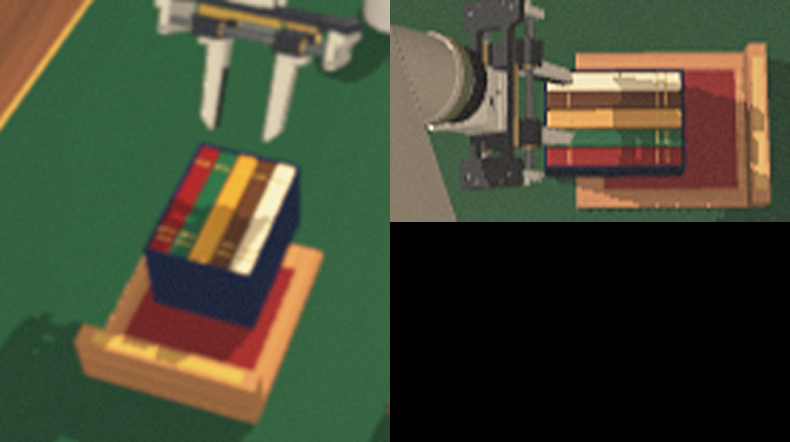

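The set lies spines up on the board, in the top crop at x 547–684, about 40 mm short of the rail. Next I push the foot face.

Emit:
{"api": "arm_command", "payload": {"deltas": [[[0,2,0,0,0,0],[0,2,0,0,0,0],[0,2,0,0,0,0],[0,1,-1,0,0,0],[0,0,-2.6,0,0,0],[0,0,-2.6,0,0,0],[0,0,-2.7,0,0,0],[0,0,-2.7,0,0,0],[0,0,0,0,0,0]]]}}

```text
t: 13.43
tool_pos: [0.5217, 0.1063, 0.0336]
orientation: [1.87, 1.875, -0.603]
force: [-1.7, -1.7, -1.9]
opening: 0.05
gripper_force: 0.0
```

```bash
python3 st.py;  python3 - <<'E'
from h import *
T=eyes.read_camera("top");cv2.imwrite("pics/top4.png",T)
c=lambda a:(np.array(a)-[390,0])*.35+[250,180]
q=quad(T,c([(546,70),(683,70),(683,172),(546,172)]),3);P=ray("top",q,.10)[:,:2];d=np.roll(P,-1,0)-P
print(P.round(4).tolist(),np.linalg.norm(d,axis=1).round(4),np.degrees(np.arctan2(d[:,1],d[:,0])).round(2))
E
```

```text
13.4333 [0.5217 0.1063 0.0336] y [ 1.e+00 -3.e-04 -9.e-03] z [-0.0075 -0.5769 -0.8168] F [-1.7  -1.68 -1.93] q [ 0.47  0.43  1.63 -0.54  1.43  0.64]
[[0.5761, 0.0605], [0.5759, -0.0831], [0.4734, -0.0824], [0.4682, 0.0602]] [0.1436 0.1025 0.1427 0.1079] [-9.0070e+01  1.7959e+02  9.2080e+01  1.4000e-01]
```

Emit:
{"api": "arm_command", "payload": {"deltas": [[[0,-0.4,0,0,0,0],[0,-0.4,0,0,0,0],[0,-0.4,0,0,0,0],[0,-0.4,0,0,0,0],[0,-0.3,0,0,0,0],[0,-0.3,0,0,0,0],[0,-0.3,0,0,0,0],[0,-0.3,0,0,0,0],[0,-0.2,0,0,0,0],[0,-0.2,0,0,0,0]]]}}

```text
t: 14.32
tool_pos: [0.5258, 0.076, 0.0399]
orientation: [1.872, 1.872, -0.591]
force: [-0.8, -1.2, -0.5]
opening: 0.05
gripper_force: 0.0
```

Emit:
{"api": "arm_command", "payload": {"deltas": [[[0,-0.2,0,0,0,0],[0,-0.2,0,0,0,0],[0,-0.2,0,0,0,0],[0,-0.2,0,0,0,0],[0,-0.2,0,0,0,0]]]}}

```text
t: 14.73
tool_pos: [0.526, 0.0665, 0.0399]
orientation: [1.872, 1.872, -0.59]
force: [-0.2, 2.5, -0.5]
opening: 0.0498
gripper_force: 1.2
```

Emit:
{"api": "arm_command", "payload": {"deltas": [[[0,-0.25,0,0,0,0],[0,-0.25,0,0,0,0],[0,-0.25,0,0,0,0],[0,-0.25,0,0,0,0],[0,-0.25,0,0,0,0],[0,-0.25,0,0,0,0],[0,-0.25,0,0,0,0],[0,-0.25,0,0,0,0],[0,-0.25,0,0,0,0],[0,-0.25,0,0,0,0],[0,-0.25,0,0,0,0],[0,-0.25,0,0,0,0]]]}}

```text
t: 15.73
tool_pos: [0.5259, 0.036, 0.0399]
orientation: [1.872, 1.872, -0.591]
force: [0.9, 2.5, -0.1]
opening: 0.05
gripper_force: 1.2
```

Emit:
{"api": "arm_command", "payload": {"deltas": [[[0,-0.25,0,0,0,0],[0,-0.25,0,0,0,0],[0,-0.25,0,0,0,0],[0,-0.25,0,0,0,0],[0,-0.25,0,0,0,0],[0,-0.25,0,0,0,0],[0,-0.25,0,0,0,0],[0,-0.25,0,0,0,0]]]}}

```text
t: 16.4
tool_pos: [0.5259, 0.016, 0.04]
orientation: [1.872, 1.872, -0.591]
force: [-0.8, 2.7, -0.9]
opening: 0.0503
gripper_force: 1.2
```

```bash
python3 st.py;  python3 - <<'E'
from h import *
im=[eyes.read_camera(n) for n in("scene","top")]
cv2.imwrite("pics/scene5.png",im[0]);cv2.imwrite("pics/top5.png",im[1])
a=cv2.resize(im[0][130:280,200:330],None,fx=2.6,fy=2.6,interpolation=2);b=cv2.resize(im[1][185:260,290:390],None,fx=4,fy=4,interpolation=2)
b=cv2.copyMakeBorder(b,0,a.shape[0]-b.shape[0],0,0,0);cv2.imwrite("pics/c5.png",np.hstack([a,b]))
E
```

```text
16.4 [0.5259 0.016  0.04  ] y [ 1.e+00 -1.e-04  1.e-04] z [ 0.     -0.5741 -0.8188] F [-0.8   2.69 -0.9 ] q [ 0.33  0.32  1.75 -0.59  1.34  0.55]
```

View pics/c5.png

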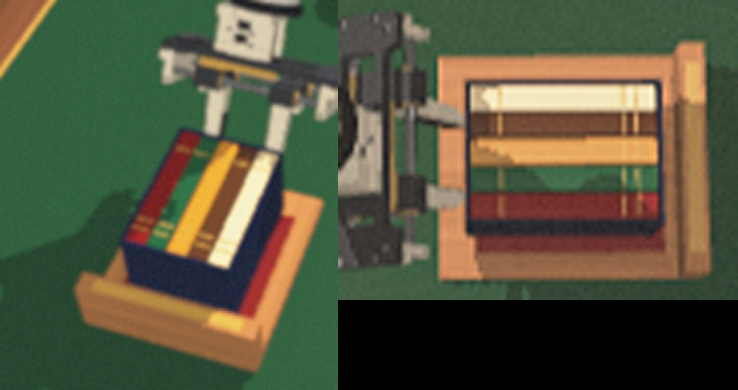

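Square, with roughly 20 mm left to the rail (crop x 660 versus 680).

Emit:
{"api": "arm_command", "payload": {"deltas": [[[0,-0.2,0,0,0,0],[0,-0.2,0,0,0,0],[0,-0.2,0,0,0,0],[0,-0.2,0,0,0,0],[0,-0.2,0,0,0,0],[0,-0.1,0,0,0,0],[0,-0.1,0,0,0,0],[0,-0.1,0,0,0,0]]]}}

```text
t: 17.17
tool_pos: [0.5259, 0.0031, 0.04]
orientation: [1.872, 1.872, -0.591]
force: [0.7, 2.2, -0.5]
opening: 0.0502
gripper_force: 1.2
```

Emit:
{"api": "arm_command", "payload": {"deltas": [[[0,-0.05,0,0,0,0],[0,-0.05,0,0,0,0],[0,-0.05,0,0,0,0]]]}}

```text
t: 17.42
tool_pos: [0.5259, 0.0017, 0.0399]
orientation: [1.872, 1.872, -0.591]
force: [-0.4, 1.8, -0.2]
opening: 0.05
gripper_force: 1.2
```

Emit:
{"api": "arm_command", "payload": {"deltas": [[[0,-0.05,0,0,0,0],[0,-0.05,0,0,0,0],[0,0,0,0,0,0]]]}}

```text
t: 17.67
tool_pos: [0.5259, 0.0007, 0.04]
orientation: [1.872, 1.872, -0.591]
force: [-0.0, 2.4, -0.0]
opening: 0.0501
gripper_force: 1.0
```

Emit:
{"api": "arm_command", "payload": {"deltas": [[[0,-0.05,0,0,0,0],[0,-0.05,0,0,0,0],[0,0,0,0,0,0]]]}}

```text
t: 17.92
tool_pos: [0.5259, -0.0004, 0.04]
orientation: [1.872, 1.872, -0.591]
force: [-0.6, 1.8, -0.6]
opening: 0.0499
gripper_force: 1.1
```

Emit:
{"api": "arm_command", "payload": {"deltas": [[[0,-0.05,0,0,0,0],[0,-0.05,0,0,0,0],[0,0,0,0,0,0]]]}}

```text
t: 18.17
tool_pos: [0.5259, -0.0014, 0.0399]
orientation: [1.872, 1.872, -0.591]
force: [0.2, 1.7, -0.0]
opening: 0.05
gripper_force: 1.1
```

Emit:
{"api": "arm_command", "payload": {"deltas": [[[0,-0.05,0,0,0,0],[0,-0.05,0,0,0,0],[0,0,0,0,0,0]]]}}

```text
t: 18.42
tool_pos: [0.5259, -0.0024, 0.0399]
orientation: [1.872, 1.872, -0.591]
force: [0.8, 0.8, -0.8]
opening: 0.0502
gripper_force: 1.1
```

Emit:
{"api": "arm_command", "payload": {"deltas": [[[0,-0.05,0,0,0,0],[0,-0.05,0,0,0,0],[0,0,0,0,0,0]]]}}

```text
t: 18.67
tool_pos: [0.5259, -0.0034, 0.0399]
orientation: [1.872, 1.872, -0.591]
force: [0.4, 2.2, -0.3]
opening: 0.05
gripper_force: 1.1
```

Emit:
{"api": "arm_command", "payload": {"deltas": [[[0,-0.05,0,0,0,0],[0,-0.05,0,0,0,0],[0,0,0,0,0,0]]]}}

```text
t: 18.92
tool_pos: [0.526, -0.0038, 0.0399]
orientation: [1.873, 1.872, -0.59]
force: [-0.4, 5.4, 0.5]
opening: 0.05
gripper_force: 2.8
```

Emit:
{"api": "arm_command", "payload": {"deltas": [[[0,-0.05,0,0,0,0],[0,-0.05,0,0,0,0],[0,0,0,0,0,0]]]}}

```text
t: 19.17
tool_pos: [0.526, -0.004, 0.0399]
orientation: [1.873, 1.873, -0.589]
force: [-1.3, 9.6, 1.7]
opening: 0.0501
gripper_force: 5.0
```

Emit:
{"api": "arm_command", "payload": {"deltas": [[[0,-0.05,0,0,0,0],[0,-0.05,0,0,0,0],[0,0,0,0,0,0]]]}}

```text
t: 19.42
tool_pos: [0.526, -0.0042, 0.0399]
orientation: [1.874, 1.874, -0.587]
force: [-3.2, 14.9, 3.2]
opening: 0.0499
gripper_force: 7.2
```

Emit:
{"api": "arm_command", "payload": {"deltas": [[[0,-0.05,0,0,0,0],[0,0,0,0,0,0]]]}}

```text
t: 19.58
tool_pos: [0.526, -0.0043, 0.0398]
orientation: [1.874, 1.874, -0.587]
force: [-4.5, 16.9, 4.6]
opening: 0.05
gripper_force: 8.4
```

Emit:
{"api": "arm_command", "payload": {"deltas": [[[0,0,0,0,0,0],[0,0,0,0,0,0],[0,0,0,0,0,0],[0,0,0,0,0,0],[0,0,0,0,0,0],[0,0,0,0,0,0],[0,0,0,0,0,0],[0,0,0,0,0,0],[0,0,0,0,0,0]]]}}

```text
t: 20.33
tool_pos: [0.526, -0.0043, 0.0399]
orientation: [1.874, 1.874, -0.587]
force: [-3.4, 17.2, 3.6]
opening: 0.0501
gripper_force: 8.3
```

Emit:
{"api": "arm_command", "payload": {"deltas": [[[0,0.1,0,0,0,0],[0,0.5,0,0,0,0],[0,1.5,0,0,0,0],[0,2,0,0,0,0],[0,3,1,0,0,0],[0,3,2.5,0,0,0],[0,3,3,0,0,0],[0,2,3,0,0,0],[0,0,3,0,0,0],[0,0,0,0,0,0]]]}}

```text
t: 21.17
tool_pos: [0.529, 0.1461, 0.1713]
orientation: [1.872, 1.869, -0.578]
force: [0.9, -0.6, 1.0]
opening: 0.0502
gripper_force: 0.0
```

```bash
python3 st.py;  python3 - <<'E'
from h import *
im=[eyes.read_camera(n) for n in("scene","top")]
cv2.imwrite("pics/scene6.png",im[0]);cv2.imwrite("pics/top6.png",im[1])
a=cv2.resize(im[0],(400,250));b=cv2.resize(im[1][185:260,290:390],(400,300),interpolation=2)
c=cv2.resize(im[1],(400,250))
a=np.vstack([a,c]);b=cv2.copyMakeBorder(b,0,200,0,0,0);cv2.imwrite("pics/c6.png",np.hstack([a,b]))
E
```

```text
21.1667 [0.529  0.1461 0.1713] y [1.     0.0015 0.0091] z [ 0.0084 -0.5717 -0.8204] F [ 0.9  -0.58  0.99] q [ 0.52  0.31  1.5  -0.52  1.65  0.57]
```

View pics/c6.png

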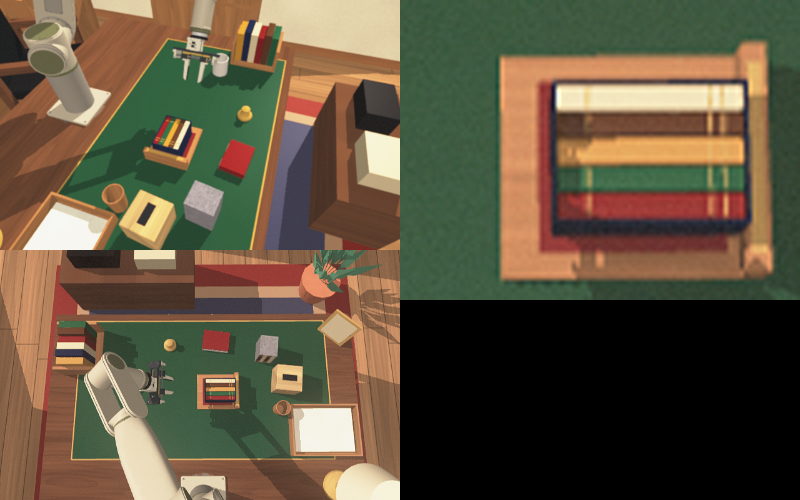

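The set lies square against the rail with spines up. In the crop its top end is at x≈748, at the rail. The gripper is clear and everything else is where it was.

```bash
python3 -c "
from plant import ticket
print(ticket.close_job())"
```

```text
the job is handed in; nothing more can be done
None
```

The navy set lies spines up in the cradle, square against the back rail. I pressed it at about 16 N on the front edge and 17 N on the rail, with no reading over 19 N, then let go and handed the job in at about 21 s.

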